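# Turn the seasoning shakers to face the front of their sloping rack

## Robot

A 6-joint arm with a two-finger parallel gripper is mounted at the origin on the work surface; the furniture and walls round the work are solid. World frame = base frame: x ahead of the robot, y to its left, z up, the work surface at z = 0. Lengths are in m, angles in degrees, forces in N, time in s.
With the tool pointing down it reaches from about 0.325 to 0.75 m from the base axis. Payload 7.6 kg.
Tool frame: the origin (TCP) lies between the finger pads; the fingertips stand 11 mm ahead of it and the grasp point (between the pads) lies 8 mm behind it; z points along the fingers, y is the line along which they close (so a half turn about z gives the same grasp; the last joint's range is limited). The gripper opens to 85 mm and grips with 20 to 120 N. Pads are 22 mm wide; open, the fingers measure 114 mm over their backs; the gripper's body (76 mm by 85 mm) begins 54 mm behind the grasp point. The pads swing forward as they close: fully open they stand 13 mm farther back than shut.
Start: joints at [-72.955, 2.991, 80.254, -0, 96.75, -4.028], TCP at [0.189, -0.49, 0.242] pointing down, gripper open.
Joint ranges: [-166.34, 166.34], [-52.06, 124.39], [6.96, 135.62], [-60.46, 240.46], [14.63, 156.25], [-167.68, 167.68]. Speed limits (degrees/s): [147.25, 147.25, 172.46, 180, 180, 180].

## Interface

Orientations are given as a 3x3 rotation matrix whose columns are the frame's x, y, z axes.
In Python, from bench import arm gives the robot as it stands. The module is installed in compiled form; this text tells all that it offers.
- The arm moves only by the tool servo_tool, never from a script. Its argument "series" is text: rows parted by semicolons, each of 6 numbers parted by spaces: the shift along the tool's x, y, z as a fraction of full scale, then the turn, a rotation vector about the tool's x, y, z as a fraction of full scale. In form: x y z ax ay az; .... A call has 1 to 20 rows; each row shifts and turns the commanded pose from where the row before left it, along the tool's axes as they then stand; what a row does not reach is not made up. Full scale, the value 1, is 0.02 m for a shift and 4 degrees for a turn. A row lasts 1/10 s, in which the tool goes at most 50 mm and 8.59 degrees, less where a joint would pass 70% of its speed; a pose out of reach is approached as far as the arm can. A call with a number of a shift or a turn outside -1 to 1 is refused whole. A call with a gripper value outside its range is refused whole. "hand" is the closure, from -1 (fully open) to 1 (shut), set as the call begins (left out, the last holds). The fingers move at their own pace and stop on an object; the grip force is fixed at half the most. Time passes only in rows, so rows that do not move let the fingers close. It gives the time, the measured TCP pose, the force, the opening and the grip force at its end, in the units of the state.
- arm.get_state(): the state, without advancing time (a new reading comes with each control period).
- arm.read_camera(name): name is "scene" or "top" or "wrist"; returns the picture (384x512x3 uint8, red, green, blue); there is no depth.
- arm.get_calibration(name): a dict with "K" (3x3 intrinsics, pixels), "view" (4x4, takes a point from world to camera coordinates); the wrist camera has in their place "hand_eye" (4x4, takes a point from camera to tool coordinates, whose origin is the TCP and whose axes are the flange's). Camera axes: x right, y up, looking along -z (the intrinsics and any distortion apply to the point x, -y, -z); pixel columns grow to the right and rows downward; lengths in m; the calibration is good to about 2 mm. A picture is of the moment at which its call begins: read the wrist's pose just before it. get_calibration takes no time and is no camera call.
- arm.finish_job(): hands the job in; it is judged then, once.
The state is a dict: "clock": time; "joints": joint angles; "joint_velocities": joint speeds; "tau": joint torques, N m; "ee_pos": TCP position; "tcp_rot": TCP orientation; "contact_force": force on the tool from outside, world axes, zero at the start; "wrist_torque": the same for the moment, N m; "grip_width": finger opening in m; "finger_force": force on a finger pad.
Only numpy, scipy, OpenCV 4.12 (cv2) and the standard library are available. Lean on these libraries where they do the work, as an engineer would, in place of code of your own. Each camera call takes 0.05 s, during which the arm holds its last target. There are 200 camera calls.

## Task

Two shakers with dark flip-top heads stand twisted in the sloping seasoning rack. Turn each one about its own axis so that the thumb tab on its head points straight at the black index block in front of its cup, and leave both standing fully down in the rack. Leave the jar in the third cup as it is.

Things in the scene. Friction and masses are not known exactly. Their poses are not given: they have to be found in the camera images.
- shaker_a: loose clear shaker, dark head, 110 mm tall, 0.16 kg, in a cup of the rack. Origin: centre of its underside; z up its axis, y from the axis to the thumb tab. Body 54 mm across at the foot, 62 at the head; head 68 mm across, z = 82 to 99 mm; on it a flap 24 mm wide, to z = 106 mm, ending in the tab that juts over the rim at +y. Starts turned 30 to 80 degrees off.
- shaker_b: loose clear shaker, dark head, 110 mm tall, 0.16 kg, in a cup of the rack. Origin: centre of its underside; z up its axis, y from the axis to the thumb tab. Body 54 mm across at the foot, 62 at the head; head 68 mm across, z = 82 to 99 mm; on it a flap 24 mm wide, to z = 106 mm, ending in the tab that juts over the rim at +y. Starts turned 30 to 80 degrees off.
- spout_a (a point): point at the thumb tab of shaker_a's head (30 mm from its axis, 100 mm above its underside)
- spout_b (a point): point at the thumb tab of shaker_b's head (30 mm from its axis, 100 mm above its underside)
- rack: fixed steel board 96 x 325 mm, sloping 25 degrees down to the robot, with 3 white cups. Origin: middle of its upper face, 50 mm above the table; x up the slope, y along the row to the left, z square out of it (the way the shakers stand). Cups at y = 105, 0, -105 mm: 64 mm inside, 72 outside, 50 high; by each cup, at x = -36 to -64 mm, a black index block 12 wide, 24 high
- cup_left (a point): point at the middle of the floor of the left cup (seen from the robot)
- cup_middle (a point): point at the middle of the floor of the middle cup (seen from the robot)
- cup_right (a point): point at the middle of the floor of the right cup (seen from the robot)
- chilli_jar: jar with a red screw cap, 59 mm across and 86 mm tall, loose, stands in the third cup, to be left there. Origin: centre of its underside, z up its axis

How it is judged:
By the outcome, as a careful person would: the job done as asked, in the order asked, and still so for the second after the job is handed in, with the robot touching nothing.
It also fails if it takes over 38 s, if anything falls off the work surface, if the arm or the gripper's body presses on something with over 40 N, if the wrist force passes 120 N, or if a joint passes its speed limit or range.

## Working session

There is one attempt and no reset: what is moved stays moved. The work goes in short steps, Python scripts to look and compute and a tool call to move; the robot and the scene stay as the last step left them, time stands still between calls to the robot, and variables do not carry over. Pictures are saved under pics/ and viewed, at most 10 in all, crops included, and the job is handed in when it is done.

Besides the shell and the picture viewer there is one more tool, called after "Emit:" by a JSON object that holds its "api" and its "payload". servo_tool: Moves the arm, as the interface text tells. Its arguments: {"type":"object","properties":{"series":{"type":"string"},"hand":{"type":"number"}},"required":["series"]}

```bash
mkdir -p pics; python3 - <<'E'
from bench import arm
import cv2,json
s=arm.get_state();print(s)
for n in("scene","top"):
    c=arm.get_calibration(n);print(n,c)
    cv2.imwrite(f"pics/{n}0.png",arm.read_camera(n)[:,:,::-1])
print(arm.get_calibration("wrist"))
a=cv2.imread("pics/scene0.png");b=cv2.imread("pics/top0.png")
E
```

```text
{'clock': 0.0, 'joints': array([-7.29547796e+01,  3.02762911e+00,  8.03158977e+01, -8.10477122e-04,
        9.67515715e+01, -4.02733906e+00]), 'joint_velocities': array([ 0.00908676, -0.06209256, -0.01659335,  0.02119602,  0.01847004,
        0.02512367]), 'tau': array([ 2.28986009e-04, -3.81661606e+01, -3.60192132e+01, -7.63198682e-05,
        6.10720352e-03,  3.89818729e-05]), 'ee_pos': array([ 0.18869565, -0.48958656,  0.24144332]), 'tcp_rot': array([[ 9.33126460e-01,  3.59547994e-01, -4.99954848e-04],
       [ 3.59548327e-01, -9.33125123e-01,  1.58275178e-03],
       [ 1.02554797e-04, -1.65666549e-03, -9.99998622e-01]]), 'contact_force': array([-0.41585439, -0.51896485, -0.00563277]), 'wrist_torque': array([-0.01510194,  0.05890057, -0.03165285]), 'finger_force': 0.0, 'grip_width': 0.08546278320385746}
scene {'K': array([[491.50499391,   0.        , 247.31163245],
       [  0.        , 491.50499391, 191.4632272 ],
       [  0.        ,   0.        ,   1.        ]]), 'view': array([[ 0.45717277,  0.88937546, -0.00208536, -0.22570323],
       [-0.77922831,  0.401681  ,  0.48109835,
[... 372 characters left out ...]

       [ 0.99092615,  0.02308165,  0.13241072, -0.54111296],
       [-0.13275473,  0.01406307,  0.99104915, -0.91875109],
       [ 0.        ,  0.        ,  0.        ,  1.        ]])}
{'K': array([[334.24000454,   0.        , 256.68300556],
       [  0.        , 334.24000454, 190.43333945],
       [  0.        ,   0.        ,   1.        ]]), 'hand_eye': array([[ 6.71008725e-04,  9.58818241e-01,  2.84019596e-01,
         7.23158591e-02],
       [ 9.99999770e-01, -6.71008317e-04, -9.72945450e-05,
        -7.91628667e-04],
       [ 9.72917267e-05,  2.84019596e-01, -9.58818471e-01,
        -1.30680310e-01],
       [ 0.00000000e+00,  0.00000000e+00,  0.00000000e+00,
         1.00000000e+00]])}
```

View pics/scene0.png

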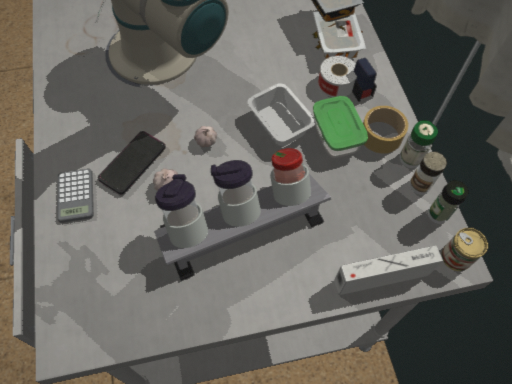

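View pics/top0.png

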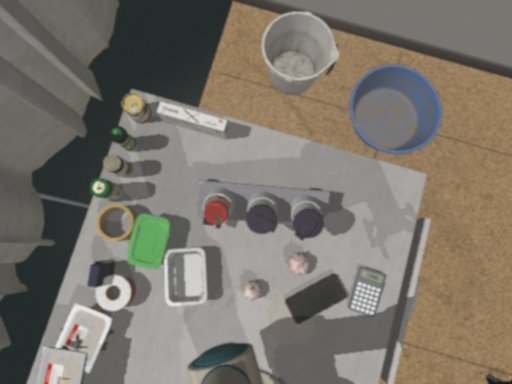

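The scene view (taken from the far side) shows the rack with a red-capped jar in the left cup and shakers in the middle (head about 233,175) and right (about 177,195) cups. In the top view the heads are at about (262,215) and (308,220).

```bash
python3 - <<'E'
import cv2,numpy as np
a=cv2.imread("pics/scene0.png")[140:290,145:345];b=cv2.imread("pics/top0.png")[170:250,190:340]
a=cv2.resize(a,None,fx=4,fy=4,interpolation=cv2.INTER_CUBIC);b=cv2.resize(b,None,fx=5,fy=5,interpolation=cv2.INTER_CUBIC)
f=lambda x:np.clip(255*(x/255.)**.55,0,255).astype('uint8')
cv2.imwrite("pics/sc.png",f(a));cv2.imwrite("pics/tc.png",f(b))
E
```

```text
(no output)
```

View pics/sc.png

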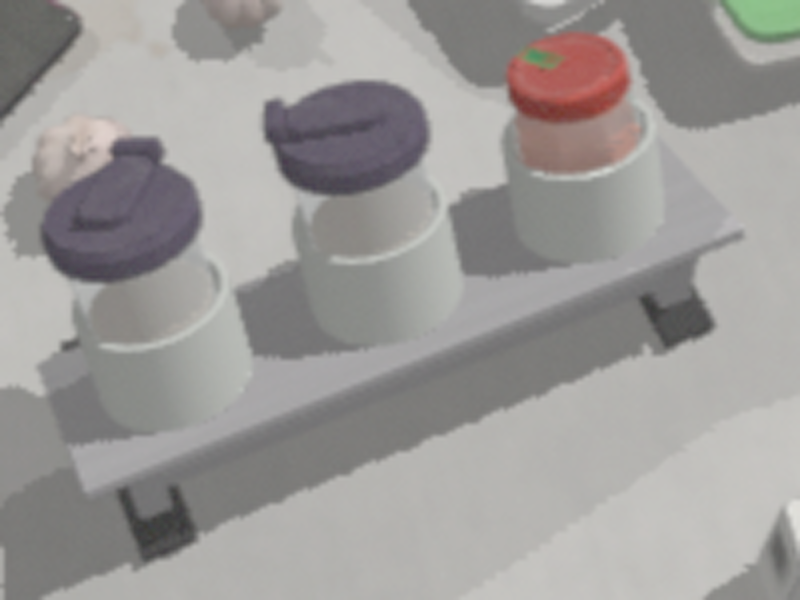

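View pics/tc.png

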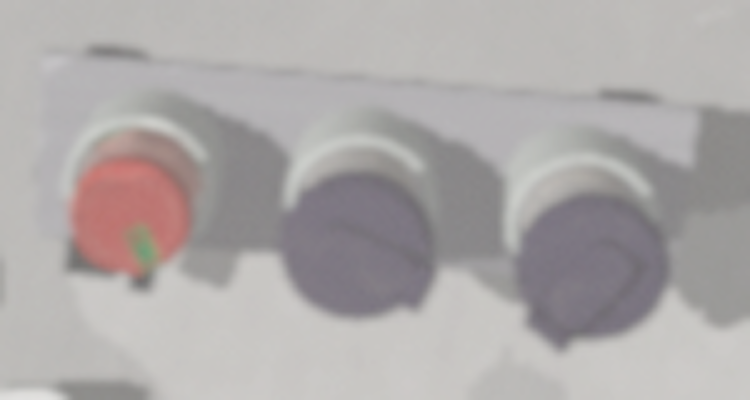

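The crops show rack corners, heads and tabs clearly. In the scene crop the tabs are at (277,120) for the middle shaker and (138,150) for the right one. In the top crop they are at about (415,300) and (550,335). I'll fit the rack pose and tab angles from these points.

```bash
cat > h.py <<'E'
import numpy as np
from scipy.spatial.transform import Rotation as R
from scipy.optimize import least_squares
from bench import arm
C={n:arm.get_calibration(n) for n in("scene","top","wrist")}
def view(n,s=None):
    if n!="wrist": return C[n]["view"]
    T=np.eye(4);T[:3,:3]=s["tcp_rot"];T[:3,3]=s["ee_pos"];return np.linalg.inv(T@C[n]["hand_eye"])
def proj(n,p,s=None):
    V=view(n,s);q=V[:3,:3]@p+V[:3,3];q=C[n]["K"]@np.array([q[0],-q[1],-q[2]]);return q[:2]/q[2]
def rackR(yaw,tilt): return R.from_euler("ZY",[yaw,-tilt],degrees=True).as_matrix()
E
cat > fit.py <<'E'
from h import *
S=lambda u,v:(145+u/4,140+v/4)
T=lambda u,v:(190+u/5,170+v/5)
r=48e-3;L=.1625
pts=[("scene",(r,L,0),S(742,230)),("scene",(r,-L,0),S(90,488)),("scene",(-r,-L,0),S(40,368)),
("top",(r,L,0),T(45,60)),("top",(r,-L,0),T(697,108)),
("top",(0,0,.0905),T(359,245)),("top",(0,-.105,.0905),T(593,267)),
("scene",(0,0,.0905),S(351,137)),("scene",(0,-.105,.0905),S(123,220))]
tabs=[("scene",0,S(272,122)),("scene",1,S(138,148)),("top",0,T(415,303)),("top",1,T(547,335))]
def res(p,v=0):
    M=rackR(p[3],p[4]);o=p[:3];e=[]
    f=p[8]   # floor height of cups
    for n,q,m in pts:
        q=np.array(q)+[0,0,f if q[2] else 0]; e.append(proj(n,o+M@q)-m)
    for n,i,m in tabs:
        a=np.radians(p[5+i]);d=np.array([-np.cos(a),-np.sin(a),0])*p[7]+[0,-.105*i,.101+f]
        e.append(proj(n,o+M@d)-m)
    return np.array(e) if v else np.r_[np.ravel(e),(p[2]-.05)*1000,(p[4]-25),(p[7]-.037)*500]
p=least_squares(res,[.5,0,.05,0,25,40,-40,.037,.004],x_scale=[.1,.1,.1,10,10,30,30,.01,.01]).x
print(p.round(4));print(res(p,1).round(1).tolist())
np.save("p.npy",p)
E
python3 fit.py
```

```text
[ 5.11400e-01 -2.06000e-02  4.83000e-02 -3.49190e+00  2.64117e+01
  5.27542e+01 -2.71279e+01  3.66000e-02  6.00000e-04]
[[0.5, -1.9], [-2.1, 0.2], [-1.2, -1.3], [-1.7, -2.0], [-0.0, -0.5], [-0.7, -1.1], [-1.3, -1.7], [-0.7, -0.3], [0.2, 0.1], [-1.4, -1.6], [-0.8, 0.7], [0.1, -0.8], [-0.7, -0.9]]
```

```bash
cat >> h.py <<'E'
def plan(p1,R1,N=None,cmd=None):
    "constant tool-frame row, repeated N times, to reach pose; cmd = (pos,rot) commanded now"
    s=arm.get_state();p0,R0=cmd or (s["ee_pos"],s["tcp_rot"])
    w=R.from_matrix(R0.T@R1).as_rotvec(degrees=True);d=R0.T@(p1-p0)
    N=N or int(np.ceil(max(abs(w).max()/4,np.linalg.norm(d)/.02)/.95))
    A=sum(R.from_rotvec(w*k/N,degrees=True).as_matrix() for k in range(N));v=np.linalg.solve(A,d)
    print("N",N,"row",(v/.02).round(3).tolist(),(w/N/4).round(3).tolist());return N
def toolpose(rack,xyz,psi):
    "tool pointing down rack normal; psi = rack-frame angle of tool x"
    o,M=rack;c,s_=np.cos(np.radians(psi)),np.sin(np.radians(psi))
    x=np.array([c,s_,0]);z=np.array([0,0,-1.]);return o+M@np.array(xyz),M@np.c_[x,np.cross(z,x),z]
E
python3 - <<'E'
from h import *
p=np.load("p.npy");rk=(p[:3],rackR(p[3],25.5))
P,Q=toolpose(rk,(0,-.05,.215),30);print(P);plan(P,Q)
E
```

```text
[ 0.41595549 -0.06490943  0.24232414]
N 26 row [0.724, -0.575, 0.076] [-0.113, 0.218, -0.052]
```

Emit:
{"api": "servo_tool", "payload": {"series": "0.724 -0.575 0.076 -0.113 0.218 -0.052;0.724 -0.575 0.076 -0.113 0.218 -0.052;0.724 -0.575 0.076 -0.113 0.218 -0.052;0.724 -0.575 0.076 -0.113 0.218 -0.052;0.724 -0.575 0.076 -0.113 0.218 -0.052;0.724 -0.575 0.076 -0.113 0.218 -0.052;0.724 -0.575 0.076 -0.113 0.218 -0.052;0.724 -0.575 0.076 -0.113 0.218 -0.052;0.724 -0.575 0.076 -0.113 0.218 -0.052;0.724 -0.575 0.076 -0.113 0.218 -0.052;0.724 -0.575 0.076 -0.113 0.218 -0.052;0.724 -0.575 0.076 -0.113 0.218 -0.052;0.724 -0.575 0.076 -0.113 0.218 -0.052"}}

```text
clock: 1.4
ee_pos: [0.3076, -0.2794, 0.232]
tcp_rot: [[0.893, 0.392, 0.22], [0.405, -0.914, -0.019], [0.194, 0.106, -0.975]]
contact_force: [0.7, 0.1, -0.1]
grip_width: 0.0854
finger_force: 0.0
```

Emit:
{"api": "servo_tool", "payload": {"series": "0.724 -0.575 0.076 -0.113 0.218 -0.052;0.724 -0.575 0.076 -0.113 0.218 -0.052;0.724 -0.575 0.076 -0.113 0.218 -0.052;0.724 -0.575 0.076 -0.113 0.218 -0.052;0.724 -0.575 0.076 -0.113 0.218 -0.052;0.724 -0.575 0.076 -0.113 0.218 -0.052;0.724 -0.575 0.076 -0.113 0.218 -0.052;0.724 -0.575 0.076 -0.113 0.218 -0.052;0.724 -0.575 0.076 -0.113 0.218 -0.052;0.724 -0.575 0.076 -0.113 0.218 -0.052;0.724 -0.575 0.076 -0.113 0.218 -0.052;0.724 -0.575 0.076 -0.113 0.218 -0.052;0.724 -0.575 0.076 -0.113 0.218 -0.052;0 0 0 0 0 0;0 0 0 0 0 0"}}

```text
clock: 2.9
ee_pos: [0.4158, -0.0652, 0.2422]
tcp_rot: [[0.81, 0.399, 0.429], [0.453, -0.891, -0.027], [0.372, 0.216, -0.903]]
contact_force: [1.0, -0.6, -0.0]
grip_width: 0.0852
finger_force: 0.0
```

```bash
python3 - <<'E'
from h import *
import cv2,pickle
s=arm.get_state();im=arm.read_camera("wrist")[:,:,::-1]
pickle.dump(s,open("w1.pkl","wb"));cv2.imwrite("pics/w1.png",im)
f=np.clip(255*(im/255.)**.55,0,255).astype('uint8')
cv2.imwrite("pics/w1b.png",cv2.resize(f,(800,600),interpolation=cv2.INTER_CUBIC))
print(s["clock"],s["ee_pos"],s["joints"])
E
```

```text
2.9 [ 0.41578144 -0.06519396  0.24222978] [-17.86977354 -35.29674281 114.23010808   6.28163415  76.36859865
  45.3548109 ]
```

View pics/w1b.png

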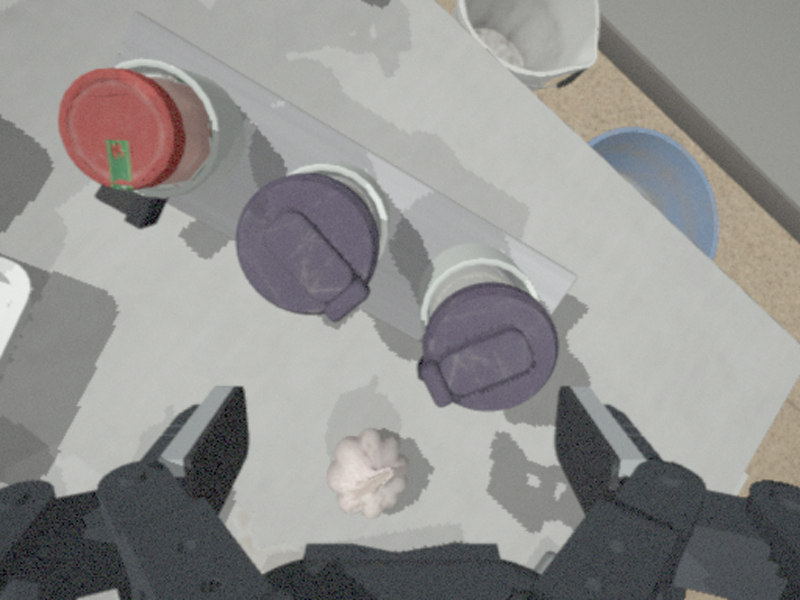

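The wrist view shows the middle head centred at about (308,243) with its tab at (348,299). The right head is at about (490,347) with its tab at (434,384). The board's far corners are (135,12) and (577,275).

```bash
cat > fit2.py <<'E'
from h import *
import pickle
w1=pickle.load(open("w1.pkl","rb"))
S=lambda u,v:(145+u/4,140+v/4)
T=lambda u,v:(190+u/5,170+v/5)
W=lambda u,v:(u/1.5625,v/1.5625)
r=48e-3;L=.1625
pts=[("scene",(r,L,0),S(742,230)),("scene",(r,-L,0),S(90,488)),("scene",(-r,-L,0),S(40,368)),
("top",(r,L,0),T(45,60)),("top",(r,-L,0),T(697,108)),("wrist",(r,L,0),W(135,12)),("wrist",(r,-L,0),W(577,275))]
H=[("top",0,T(359,245)),("top",1,T(593,267)),("scene",0,S(351,137)),("scene",1,S(123,220)),("wrist",0,W(308,243)),("wrist",1,W(490,347))]
tabs=[("scene",0,S(272,122)),("scene",1,S(138,148)),("top",0,T(415,303)),("top",1,T(547,335)),("wrist",0,W(347,299)),("wrist",1,W(434,384))]
def res(p,v=0):
    M=rackR(p[3],p[4]);o=p[:3];e=[];pr=lambda n,q:proj(n,o+M@np.array(q),w1)
    hc=lambda i,z:np.array([p[9+2*i],p[10+2*i]-.105*i,z+p[8]])
    e+=[pr(n,q)-m for n,q,m in pts]
    e+=[pr(n,hc(i,.094))-m for n,i,m in H]
    for n,i,m in tabs:
        a=np.radians(p[5+i]);e.append(pr(n,hc(i,.101)+np.array([-np.cos(a),-np.sin(a),0])*p[7])-m)
    return np.array(e) if v else np.r_[np.ravel(e),(p[2]-.05)*1000,(p[4]-25)*2,(p[7]-.037)*500,(p[8]-.003)*500,p[9:]*200]
p=least_squares(res,[.5,0,.05,0,25,50,-30,.037,.004,0,0,0,0],x_scale=[.1,.1,.1,10,10,30,30,.01,.01,.01,.01,.01,.01]).x
print(p.round(4));print(res(p,1).round(1).tolist())
np.save("p.npy",p)
E
python3 fit2.py
```

```text
[ 5.11000e-01 -2.06000e-02  4.70000e-02 -3.32590e+00  2.48734e+01
  6.29651e+01 -2.92230e+01  3.42000e-02  5.00000e-04 -1.50000e-03
  2.50000e-03 -3.60000e-03  6.00000e-04]
[[0.3, -1.4], [-1.7, 1.0], [-1.3, -1.4], [-1.6, -1.7], [-0.2, -0.7], [-0.9, -0.8], [1.2, 0.2], [-1.7, -0.9], [-1.5, -0.6], [0.4, -1.8], [-0.2, -1.5], [0.5, -0.5], [0.4, 0.4], [0.4, 0.4], [-0.3, 1.1], [-0.0, -3.8], [-0.8, -1.4], [0.1, 2.3], [0.2, 0.3]]
```

```bash
sed -i 's/("top",0,T(415,303)),//' fit2.py; python3 fit2.py; python3 - <<'E'
from h import *
p=np.load("p.npy");rk=(p[:3],rackR(p[3],p[4]))
a=np.radians(60)
c=np.array([p[9],p[10],.19])+.04*np.array([-np.cos(a),-np.sin(a),0])
P,Q=toolpose(rk,c,60);print(P);plan(P,Q)
E
```

```text
[ 5.11000e-01 -2.06000e-02  4.69000e-02 -3.32820e+00  2.48759e+01
  6.43639e+01 -2.92528e+01  3.40000e-02  4.00000e-04 -1.50000e-03
  2.60000e-03 -3.70000e-03  6.00000e-04]
[[0.3, -1.4], [-1.7, 1.0], [-1.3, -1.4], [-1.6, -1.7], [-0.2, -0.7], [-0.9, -0.8], [1.2, 0.2], [-1.8, -0.9], [-1.5, -0.6], [0.4, -1.8], [-0.2, -1.6], [0.3, -0.6], [0.2, 0.4], [0.6, 0.7], [-0.4, 1.2], [-0.8, -1.5], [0.7, 1.3], [0.3, 0.2]]
[ 0.40996288 -0.0468193   0.21029189]
N 8 row [-0.012, -0.171, 0.163] [0.016, -0.011, -0.94]
```

Emit:
{"api": "servo_tool", "payload": {"series": "-0.01 -0.17 0.16 0.016 -0.011 -0.94;-0.01 -0.17 0.16 0.016 -0.011 -0.94;-0.01 -0.17 0.16 0.016 -0.011 -0.94;-0.01 -0.17 0.16 0.016 -0.011 -0.94;-0.01 -0.17 0.16 0.016 -0.011 -0.94;-0.01 -0.17 0.16 0.016 -0.011 -0.94;-0.01 -0.17 0.16 0.016 -0.011 -0.94;-0.01 -0.17 0.16 0.016 -0.011 -0.94;0 0 0 0 0 0;0 0 0 0 0 0"}}

```text
clock: 3.95
ee_pos: [0.4103, -0.0469, 0.2111]
tcp_rot: [[0.505, 0.754, 0.421], [0.837, -0.547, -0.025], [0.211, 0.365, -0.907]]
contact_force: [0.4, -0.5, 0.5]
grip_width: 0.0851
finger_force: 0.0
```

```bash
python3 - <<'E'
from h import *
import cv2,pickle
s=arm.get_state();im=arm.read_camera("wrist")[:,:,::-1]
pickle.dump(s,open("w2.pkl","wb"));cv2.imwrite("pics/w2.png",im)
f=np.clip(255*(im/255.)**.55,0,255).astype('uint8')
cv2.imwrite("pics/w2b.png",cv2.resize(f,(800,600),interpolation=cv2.INTER_CUBIC))
print(s["clock"],s["ee_pos"])
E
```

```text
3.95 [ 0.41028924 -0.046909    0.21112831]
```

View pics/w2b.png

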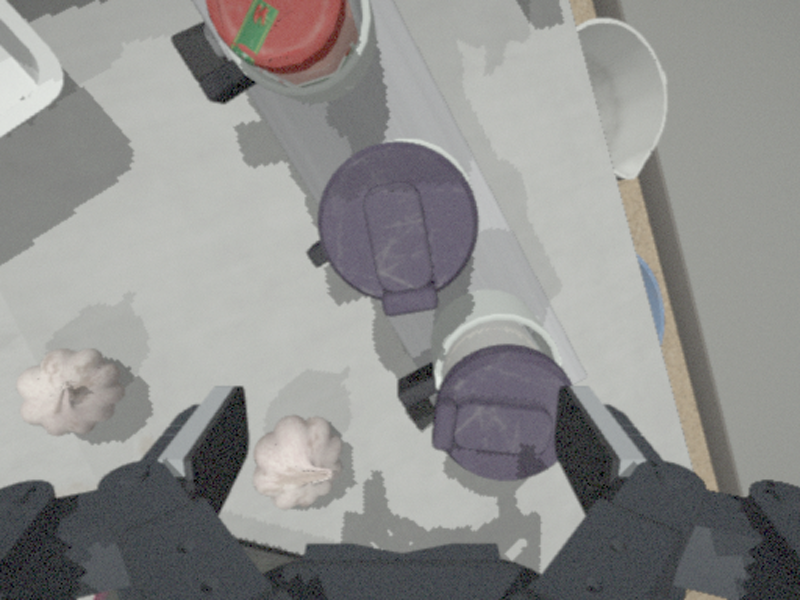

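Close up, the middle head is centred at (398,221) with its tab at (411,301). The right head is at (504,412) with its tab at (441,425). The board corner is at (583,376).

```bash
python3 - <<'E'
t=open("fit2.py").read()
t=t.replace('S=lambda','w2=pickle.load(open("w2.pkl","rb"))\nS=lambda',1)
t=t.replace('w1=pickle.load(open("w1.pkl","rb"))','w1=pickle.load(open("w1.pkl","rb"))')
t=t.replace('pr=lambda n,q:proj(n,o+M@np.array(q),w1)','pr=lambda n,q:proj(n if n!="w2" else "wrist",o+M@np.array(q),w2 if n=="w2" else w1)')
t=t.replace('W(577,275))]','W(577,275)),("w2",(r,-L,0),W(583,376))]')
t=t.replace('W(490,347))]','W(490,347)),("w2",0,W(398,221)),("w2",1,W(504,412))]')
t=t.replace('W(434,384))]','W(434,384)),("w2",0,W(411,301)),("w2",1,W(441,425))]')
open("fit2.py","w").write(t)
E
python3 fit2.py
python3 - <<'E'
from h import *
import pickle
p=np.load("p.npy");M=rackR(p[3],p[4])
def ray(s,u,z):
    K=C["wrist"]["K"];x=np.linalg.inv(K)@[u[0]/1.5625,u[1]/1.5625,1];V=np.linalg.inv(view("wrist",s))
    d=M.T@V[:3,:3]@(x*[1,-1,-1]);o=M.T@(V[:3,3]-p[:3]);return (o+d*(z-o[2])/d[2])[:2]
for f,prs in(("w1",[((283,225),(347,299)),((525,342),(434,384)),((308,243),(347,299)),((490,347),(434,384))]),("w2",[((395,190),(411,300)),((548,428),(441,425)),((398,221),(411,300)),((504,412),(441,425))])):
    s=pickle.load(open(f+".pkl","rb"))
    for i,(a,b) in enumerate(prs):
        z=.105 if i<2 else .094
        v=ray(s,b,.102)-ray(s,a,z);print(f,i%2,np.degrees(np.arctan2(-v[1],-v[0])),np.linalg.norm(v))
E
```

```text
[ 5.11000e-01 -1.99000e-02  4.63000e-02 -3.49260e+00  2.46784e+01
  6.73242e+01 -2.73173e+01  3.36000e-02  4.00000e-04 -2.20000e-03
  2.10000e-03 -3.40000e-03  4.00000e-04]
[[0.6, -1.1], [-1.4, 0.8], [-1.0, -1.7], [-1.7, -1.9], [-0.6, -0.5], [-1.0, -0.4], [0.1, 0.9], [2.2, 0.3], [-1.9, -0.7], [-1.8, -0.7], [0.5, -1.8], [0.3, -1.5], [-0.3, 0.5], [-0.7, 0.5], [1.2, 0.5], [2.1, 0.8], [0.8, 1.2], [-0.6, 1.4], [-0.6, -1.5], [1.4, 0.7], [0.5, 1.0], [-0.9, -0.9], [-1.2, -0.9]]
w1 0 67.91639887114874 0.04643167616288971
w1 1 -31.54641692590017 0.0506820925673409
w1 0 66.14578459565143 0.03255139426448987
w1 1 -29.610729718610095 0.0340449875466038
w2 0 68.20353321122022 0.048280474117955295
w2 1 -29.874803755713057 0.049838291235673265
w2 0 69.64187239859008 0.03407087225980063
w2 1 -25.528988288107737 0.03132008566903949
```

```bash
python3 - <<'E'
from h import *
p=np.load("p.npy");rk=(p[:3],rackR(p[3],p[4]))
A=toolpose(rk,(p[9],p[10],.15),68);plan(*A)
B=toolpose(rk,(p[9],p[10],.079),68);plan(*B,cmd=A)
E
```

```text
N 4 row [0.497, 0.009, 0.515] [0.013, -0.009, -0.498]
N 4 row [-0.0, -0.0, 0.887] [0.0, 0.0, 0.0]
```

Emit:
{"api": "servo_tool", "payload": {"series": "0.5 0.01 0.5 0.013 -0.009 -0.5;0.5 0.01 0.5 0.013 -0.009 -0.5;0.5 0.01 0.5 0.013 -0.009 -0.5;0.5 0.01 0.5 0.013 -0.009 -0.5;0 0 0 0 0 0;0 0 0.6 0 0 0;0 0 0.6 0 0 0;0 0 0.6 0 0 0;0 0 0.6 0 0 0;0 0 0.6 0 0 0;0 0 0.6 0 0 0;0 0 0 0 0 0;0 0 0 0 0 0"}}

```text
clock: 5.3
ee_pos: [0.4762, -0.0153, 0.1178]
tcp_rot: [[0.395, 0.819, 0.417], [0.905, -0.424, -0.025], [0.156, 0.387, -0.909]]
contact_force: [0.1, 0.0, -0.3]
grip_width: 0.0855
finger_force: 0.0
```

```bash
python3 - <<'E'
from h import *
import cv2
s=arm.get_state();im=arm.read_camera("wrist")[:,:,::-1]
p=np.load("p.npy");M=rackR(p[3],p[4]);print(s["clock"],M.T@(s["ee_pos"]-p[:3]),s["contact_force"])
f=np.clip(255*(im/255.)**.55,0,255).astype('uint8')
cv2.imwrite("pics/w3b.png",cv2.resize(f,(800,600),interpolation=cv2.INTER_CUBIC))
E
```

```text
5.3 [-0.00200277  0.00246744  0.07957079] [ 0.11915637  0.04129639 -0.27402215]
```

View pics/w3b.png

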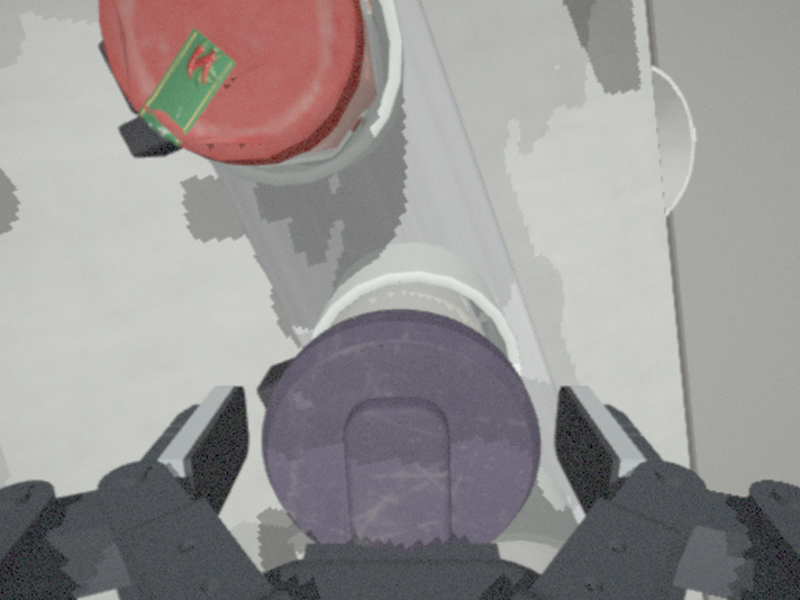

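The head is centred between the pads and the flap lies parallel to the tool x axis. Closing now.

Emit:
{"api": "servo_tool", "payload": {"series": "0 0 0 0 0 0;0 0 0 0 0 0;0 0 0 0 0 0;0 0 0 0 0 0;0 0 0 0 0 0;0 0 0 0 0 0;0 0 0 0 0 0;0 0 0 0 0 0", "hand": 1}}

```text
clock: 6.15
ee_pos: [0.4765, -0.0147, 0.1188]
tcp_rot: [[0.394, 0.819, 0.418], [0.906, -0.423, -0.025], [0.156, 0.388, -0.908]]
contact_force: [-7.8, 1.0, 8.2]
grip_width: 0.0654
finger_force: 63.4
```

Emit:
{"api": "servo_tool", "payload": {"series": "0 0 0 0 0 0.5;0 0 0 0 0 1;0 0 0 0 0 1;0 0 0 0 0 1;0 0 0 0 0 1;0 0 0 0 0 1;0 0 0 0 0 1;0 0 0 0 0 1;0 0 0 0 0 1"}}

```text
clock: 7.05
ee_pos: [0.477, -0.0154, 0.1193]
tcp_rot: [[0.785, 0.456, 0.419], [0.513, -0.858, -0.026], [0.348, 0.236, -0.907]]
contact_force: [-4.0, -3.0, 7.8]
grip_width: 0.0655
finger_force: 63.9
```

Emit:
{"api": "servo_tool", "payload": {"series": "0 0 0 0 0 1;0 0 0 0 0 1;0 0 0 0 0 1;0 0 0 0 0 1;0 0 0 0 0 1;0 0 0 0 0 1;0 0 0 0 0 1;0 0 0 0 0 1;0 0 0 0 0 0.5;0 0 0 0 0 0;0 0 0 0 0 0"}}

```text
clock: 8.15
ee_pos: [0.4776, -0.016, 0.1197]
tcp_rot: [[0.905, -0.059, 0.421], [-0.052, -0.998, -0.028], [0.422, 0.003, -0.907]]
contact_force: [-0.2, -5.0, 4.6]
grip_width: 0.0657
finger_force: 65.0
```

```bash
python3 - <<'E'
from h import *
import cv2
s=arm.get_state();im=arm.read_camera("wrist")[:,:,::-1]
p=np.load("p.npy");M=rackR(p[3],p[4]);print(s["clock"],M.T@(s["ee_pos"]-p[:3]),M.T@s["contact_force"],s["joints"]);print(M.T@s["tcp_rot"])
f=np.clip(255*(im/255.)**.55,0,255).astype('uint8')
cv2.imwrite("pics/w4b.png",cv2.resize(f,(800,600),interpolation=cv2.INTER_CUBIC))
E
```

```text
8.15 [7.62431008e-05 1.86840488e-03 8.07311479e-02] [ 2.0188404  -5.02170345  4.12636003] [ -7.16086518 -18.71821188 117.01214683   1.71623777  56.79241565
  85.557305  ]
[[ 0.99998288  0.00306797  0.00498328]
 [ 0.00307771 -0.99999337 -0.001948  ]
 [ 0.00497727  0.0019633  -0.99998569]]
```

View pics/w4b.png

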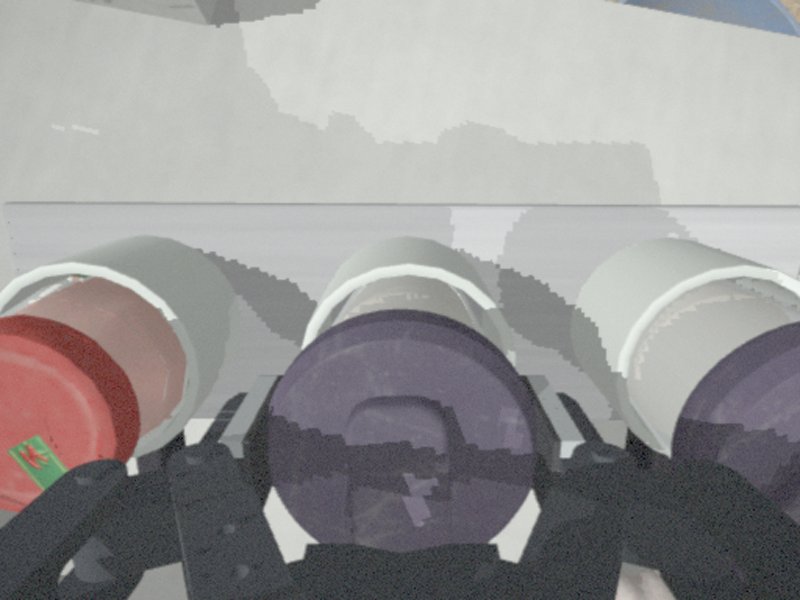

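The rack edge is horizontal and the flap is square to it, so the middle shaker is aligned. Releasing and retracting.

Emit:
{"api": "servo_tool", "payload": {"series": "0 0 0 0 0 0;0 0 0 0 0 0;0 0 0 0 0 0;0 0 0 0 0 0;0 0 -0.3 0 0 0;0 0 -0.6 0 0 0;0 0 -0.8 0 0 0;0 0 -0.9 0 0 0;0 0 -0.9 0 0 0;0 0 0 0 0 0;0 0 0 0 0 0", "hand": -1}}

```text
clock: 9.3
ee_pos: [0.4472, -0.0131, 0.1809]
tcp_rot: [[0.907, -0.058, 0.417], [-0.053, -0.998, -0.025], [0.418, 0.001, -0.908]]
contact_force: [-0.8, 0.3, -0.8]
grip_width: 0.0853
finger_force: 0.0
```

```bash
python3 - <<'E'
from h import *
s=arm.get_state();print(s["clock"],s["grip_width"])
p=np.load("p.npy");rk=(p[:3],rackR(p[3],p[4]));print(rk[1].T@(s["ee_pos"]-p[:3]))
A=toolpose(rk,(p[11],p[12]-.105,.15),-30.5);plan(*A)
B=toolpose(rk,(p[11],p[12]-.105,.079),-30.5);plan(*B,cmd=A)
E
```

```text
9.3 0.08527101928779343
[-0.00210173  0.00290482  0.14904335]
N 9 row [0.133, 0.589, -0.005] [-0.001, -0.001, 0.852]
N 4 row [0.0, -0.0, 0.888] [0.0, 0.0, 0.0]
```

Emit:
{"api": "servo_tool", "payload": {"series": "0.133 0.589 -0.005 0 0 0.85;0.133 0.589 -0.005 0 0 0.85;0.133 0.589 -0.005 0 0 0.85;0.133 0.589 -0.005 0 0 0.85;0.133 0.589 -0.005 0 0 0.85;0.133 0.589 -0.005 0 0 0.85;0.133 0.589 -0.005 0 0 0.85;0.133 0.589 -0.005 0 0 0.85;0.133 0.589 -0.005 0 0 0.85;0 0 0 0 0 0;0 0 0.6 0 0 0;0 0 0.6 0 0 0;0 0 0.6 0 0 0;0 0 0.6 0 0 0;0 0 0.6 0 0 0;0 0 0.6 0 0 0;0 0 0 0 0 0;0 0 0 0 0 0"}}

```text
clock: 11.1
ee_pos: [0.4689, -0.1214, 0.1149]
tcp_rot: [[0.752, -0.511, 0.416], [-0.553, -0.833, -0.024], [0.358, -0.212, -0.909]]
contact_force: [-0.2, 0.3, -0.0]
grip_width: 0.0856
finger_force: 0.0
```

```bash
python3 - <<'E'
from h import *
import cv2
s=arm.get_state();im=arm.read_camera("wrist")[:,:,::-1]
p=np.load("p.npy");M=rackR(p[3],p[4]);print(s["clock"],M.T@(s["ee_pos"]-p[:3]),M.T@s["contact_force"],s["joints"]);print(M.T@s["tcp_rot"])
f=np.clip(255*(im/255.)**.55,0,255).astype('uint8')
cv2.imwrite("pics/w5b.png",cv2.resize(f,(800,600),interpolation=cv2.INTER_CUBIC))
E
```

```text
11.1 [-0.00399357 -0.10384312  0.07725649] [-0.17986457  0.2567581   0.04427566] [-23.49291649 -16.3150839  115.64675788   9.77636724  57.79892288
  96.81398411]
[[ 8.62723920e-01 -5.05673164e-01 -1.44511005e-03]
 [-5.05671421e-01 -8.62724992e-01  1.41529030e-03]
 [-1.96240688e-03 -4.90253945e-04 -9.99997954e-01]]
```

View pics/w5b.png

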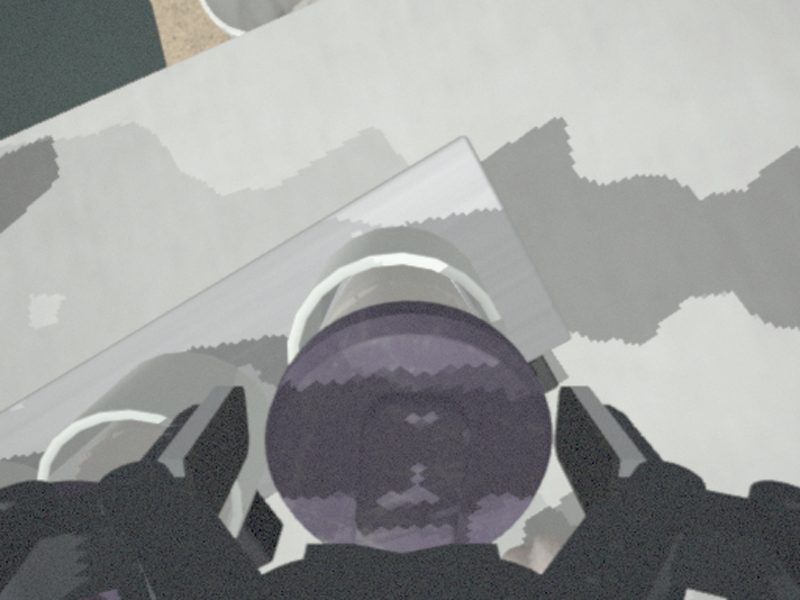

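```bash
cat > flap.py <<'E'
from h import *
import cv2,sys
def flap(name,xs,y0,y1):
    g=cv2.GaussianBlur(cv2.cvtColor(cv2.imread(name),cv2.COLOR_BGR2GRAY).astype(np.float32),(0,0),1.5)
    gx=cv2.Sobel(np.log(g+5),cv2.CV_32F,1,0);gx=np.clip(gx,-.4,.4);K=C["wrist"]["K"];HE=C["wrist"]["hand_eye"]
    ys=np.arange(y0,y1)
    def tool(u,v):
        d=HE[:3,:3]@(np.linalg.inv(K)@[u/1.5625,v/1.5625,1]*[1,-1,-1]);return (HE[:3,3]+d*((-.027-HE[2,3])/d[2]))[:2]
    for x in xs:
        b=[]
        for xa in np.arange(x-12,x+12,.5):
            for xb in np.arange(xa-14,xa+14,.5):
                X=np.interp(ys,[y0,y1],[xa,xb]).astype(np.float32)[None]
                b.append((abs(cv2.remap(gx,X,ys[None].astype(np.float32),1).mean()),xa,xb))
        b.sort(reverse=True)
        for s,xa,xb in b[:1]+[q for q in b if abs((q[2]-q[1])-(b[0][2]-b[0][1]))>4][:1]:
            v=tool(xb,y1)-tool(xa,y0);print(name,x,s.round(3),xa,xb,"tab off -x toward +y, deg",np.degrees(np.arctan2(v[1],-v[0])).round(2))
if __name__=="__main__":
    flap("pics/w3b.png",(347,449),420,535)
    flap("pics/w4b.png",(348,447),420,535)
    flap("pics/w5b.png",(361,468),415,535)
E
python3 flap.py
```

```text
pics/w3b.png 347 0.214 341.5 349.5 tab off -x toward +y, deg 1.73
pics/w3b.png 347 0.166 343.0 346.5 tab off -x toward +y, deg -0.22
pics/w3b.png 449 0.307 449.0 452.5 tab off -x toward +y, deg 3.08
pics/w3b.png 449 0.249 451.5 450.5 tab off -x toward +y, deg 1.16
pics/w4b.png 348 0.12 353.0 342.5 tab off -x toward +y, deg -6.11
pics/w4b.png 348 0.11 348.5 355.0 tab off -x toward +y, deg 1.28
pics/w4b.png 447 0.128 445.0 431.0 tab off -x toward +y, deg -4.81
pics/w4b.png 447 0.128 447.0 447.0 tab off -x toward +y, deg 1.47
pics/w5b.png 361 0.179 361.0 353.0 tab off -x toward +y, deg -4.62
pics/w5b.png 361 0.168 359.5 356.0 tab off -x toward +y, deg -2.76
pics/w5b.png 468 0.058 463.0 469.0 tab off -x toward +y, deg 4.52
pics/w5b.png 468 0.051 458.5 450.5 tab off -x toward +y, deg -1.59
```

Emit:
{"api": "servo_tool", "payload": {"series": "0 0 0 0 0 0;0 0 0 0 0 0;0 0 0 0 0 0;0 0 0 0 0 0;0 0 0 0 0 0;0 0 0 0 0 0;0 0 0 0 0 0;0 0 0 0 0 -0.5;0 0 0 0 0 -1;0 0 0 0 0 -1;0 0 0 0 0 -1;0 0 0 0 0 -1;0 0 0 0 0 -1;0 0 0 0 0 -1;0 0 0 0 0 -1;0 0 0 0 0 -0.7;0 0 0 0 0 0;0 0 0 0 0 0", "hand": 1}}

```text
clock: 12.95
ee_pos: [0.4694, -0.1223, 0.1167]
tcp_rot: [[0.908, -0.023, 0.418], [-0.014, -1.0, -0.026], [0.419, 0.017, -0.908]]
contact_force: [-3.0, 0.5, 5.2]
grip_width: 0.0661
finger_force: 66.6
```

Emit:
{"api": "servo_tool", "payload": {"series": "0 0 0 0 0 0;0 0 0 0 0 0;0 0 0 0 0 0;0 0 0 0 0 0;0 0 -0.3 0 0 0;0 0 -0.6 0 0 0;0 0 -0.8 0 0 0;0 0 -0.9 0 0 0;0 0 -0.9 0 0 0;0 0 0 0 0 0;0 0 0 0 0 0", "hand": -1}}

```text
clock: 14.05
ee_pos: [0.4399, -0.1204, 0.1797]
tcp_rot: [[0.908, -0.024, 0.418], [-0.014, -1.0, -0.026], [0.418, 0.017, -0.908]]
contact_force: [-0.3, -0.3, 0.8]
grip_width: 0.0852
finger_force: 0.0
```

```bash
python3 - <<'E'
from h import *
s=arm.get_state();print(s["clock"],s["grip_width"])
p=np.load("p.npy");rk=(p[:3],rackR(p[3],p[4]));print(rk[1].T@(s["ee_pos"]-p[:3]));print(rk[1].T@s["tcp_rot"])
A=toolpose(rk,(-.085,-.05,.19),0);plan(*A)
E
```

```text
14.05 0.0852096725121008
[-0.00327409 -0.10466383  0.14831768]
[[ 9.99152763e-01  4.11359383e-02  1.26147993e-03]
 [ 4.11360800e-02 -9.99153549e-01 -8.65734200e-05]
 [ 1.25685087e-03  1.38392411e-04 -9.99999201e-01]]
N 6 row [-0.67, -0.472, -0.348] [0.0, -0.003, 0.098]
```

Emit:
{"api": "servo_tool", "payload": {"series": "-0.67 -0.47 -0.35 0 0 0.1;-0.67 -0.47 -0.35 0 0 0.1;-0.67 -0.47 -0.35 0 0 0.1;-0.67 -0.47 -0.35 0 0 0.1;-0.67 -0.47 -0.35 0 0 0.1;-0.67 -0.47 -0.35 0 0 0.1;0 0 0 0 0 0;0 0 0 0 0 0"}}

```text
clock: 14.85
ee_pos: [0.3518, -0.0604, 0.1829]
tcp_rot: [[0.907, -0.061, 0.417], [-0.056, -0.998, -0.025], [0.418, -0.001, -0.909]]
contact_force: [-0.9, -1.0, 0.1]
grip_width: 0.0853
finger_force: 0.0
```

```bash
python3 - <<'E'
from h import *
import cv2,pickle
s=arm.get_state();im=np.mean([arm.read_camera("wrist") for _ in range(4)],0)[:,:,::-1]
pickle.dump(s,open("w6.pkl","wb"));cv2.imwrite("pics/w6.png",im)
p=np.load("p.npy");M=rackR(p[3],p[4]);print(s["clock"],M.T@(s["ee_pos"]-p[:3]));print(M.T@s["tcp_rot"][:,0])
f=np.clip(255*(im/255.)**.5,0,255).astype('uint8')
cv2.imwrite("pics/w6b.png",cv2.resize(f,(800,600),interpolation=cv2.INTER_CUBIC))
E
```

```text
14.85 [-0.08518217 -0.05011285  0.1894779 ]
[ 9.99999970e-01 -2.41398652e-04  3.21525886e-05][ WARN:0@1.992] global loadsave.cpp:1063 imwrite_ Unsupported depth image for selected encoder is fallbacked to CV_8U.
```

View pics/w6b.png

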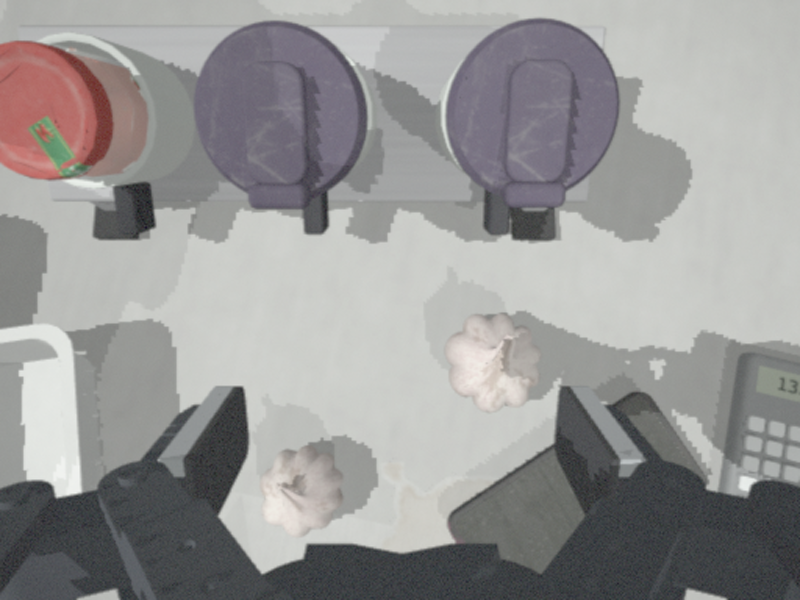

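```bash
python3 - <<'E'
from h import *
import pickle
p=np.load("p.npy");M=rackR(p[3],p[4]);s=pickle.load(open("w6.pkl","rb"))
def ray(u,z):
    x=np.linalg.inv(C["wrist"]["K"])@[u[0]/1.5625,u[1]/1.5625,1];V=np.linalg.inv(view("wrist",s))
    d=M.T@V[:3,:3]@(x*[1,-1,-1]);o=M.T@(V[:3,3]-p[:3]);return (o+d*(z-o[2])/d[2])[:2]
def ang(a,za,b,zb):
    v=ray(b,zb)-ray(a,za);return np.degrees(np.arctan2(-v[1],-v[0])).round(2),(np.linalg.norm(v)*1e3).round(1)
for n,c,r,t,l,rt in(("mid",(281,108),(276,62),(279,196),(250,185),(308,184)),("right",(532,106),(541,60),(535,195),(505,184),(565,184))):
    print(n,"centre",ray(c,.094),ang(c,.094,t,.102),"flap",ang(r,.106,t,.102))
    v=ray(rt,.104)-ray(l,.104);print("tab edge deg",np.degrees(np.arctan2(v[0],-v[1])))
E
python3 - <<'E'
import sys;sys.path.insert(0,".")
import os;os.chdir(".")
import flap
from h import *
flap.flap("pics/w6b.png",(248,305,508,574),85,165)
E
```

```text
mid centre [ 5.71092488e-05 -2.21743268e-04] (np.float64(-2.16), np.float64(34.7)) flap (np.float64(-3.52), np.float64(50.4))
tab edge deg 0.9903127330243042
right centre [ 0.00085379 -0.10261079] (np.float64(2.98), np.float64(35.1)) flap (np.float64(2.74), np.float64(50.6))
tab edge deg 0.023446855734692403
pics/w6b.png 248 0.079 241.0 247.5 tab off -x toward +y, deg 0.05
pics/w6b.png 248 0.074 237.5 248.5 tab off -x toward +y, deg 3.4
pics/w6b.png 305 0.387 302.0 304.0 tab off -x toward +y, deg -1.51
pics/w6b.png 305 0.383 299.5 306.0 tab off -x toward +y, deg 1.87
pics/w6b.png 508 0.295 511.5 506.5 tab off -x toward +y, deg -0.37
pics/w6b.png 508 0.238 514.0 504.5 tab off -x toward +y, deg -3.75
pics/w6b.png 574 0.384 571.0 564.0 tab off -x toward +y, deg -0.06
pics/w6b.png 574 0.331 573.0 561.5 tab off -x toward +y, deg -3.45
```

```bash
python3 - <<'E'
from h import *
import cv2
a=cv2.imread("pics/scene0.png");b=arm.read_camera("scene")[:,:,::-1].copy();cv2.imwrite("pics/scene1.png",b)
for n,(x0,x1,y0,y1) in dict(mid=(205,255,155,200),right=(153,200,172,222),jar=(265,310,145,185)).items():
    for im in(a,b):
        c=im[y0:y1,x0:x1].astype(int)
        m=((c.sum(2)<210)&(c[...,0]>c[...,1])) if n!="jar" else (c[...,2]>c[...,1]*1.6)
        ys,xs=np.nonzero(m);print(n,m.sum(),(xs.mean()+x0).round(1),(ys.mean()+y0).round(1),np.percentile(ys,99)+y0,np.percentile(xs,[1,99])+x0)
M=np.load("p.npy")
R_=rackR(M[3],M[4]);o=M[:3]
for d in [(0,0,.09),(0,0,.095),(.003,0,.09),(0,-.003,.09)]: print(d,proj("scene",o+R_@np.array(d)))
E
```

```text
mid 893 231.3 174.2 188.0 [211.92 250.  ]
mid 950 230.9 173.9 188.51 [214. 249.]
right 997 174.9 194.0 209.0 [156. 193.]
right 1022 176.0 194.8 210.0 [158. 195.]
jar 525 287.1 159.5 170.0 [272. 301.]
jar 524 287.1 159.5 170.0 [272. 301.]
(0, 0, 0.09) [233.0543011  175.46265608]
(0, 0, 0.095) [232.52111382 173.21108107]
(0.003, 0, 0.09) [233.6376172  176.32007145]
(0, -0.003, 0.09) [231.48769012 176.05318723]
```

```bash
python3 -c "
from bench import arm
print(arm.finish_job())"
```

```text
the job is handed in; nothing more can be done
None
```

I turned both shakers so their thumb tabs point at their index blocks, by my camera estimate within about 3°; both still stand fully down, the jar did not move, and I handed the job in at about 15 s with no verdict returned.

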